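# Hold a loupe at focal height over a balance weight

### The job

Inspect the larger of the two brass balance weights: stand it upright in the middle of the round pedestal of the inspection stand and let it go, then pick up the loupe by its handle and hold it level, lens centred over the weight, with the lens at the height that the pointer on the stand's post marks. Finish while still holding the loupe still there, touching neither the weight nor the stand with it. Leave the smaller weight alone and do not shift the pointer.

Things in the scene. Friction and masses are not known exactly. Their poses are not given: they have to be found in the camera images.
- brass_weight_0: the larger brass balance weight: round body 26 mm across, with a neck and a knob, 30 mm tall, 0.1 kg; can be gripped by its body, whose straight sides reach about 17 mm up. Origin at the centre of its underside, z up. It may start in either weight's place.
- brass_weight_1: the smaller brass balance weight, same shape, 19 mm across and 23 mm tall, a bystander. Origin at the centre of its underside.
- stand: the inspection stand, fixed to the desk: aluminium base plate 170 x 90 x 8 mm (x -45 to +125 mm, y -45 to +45 mm of its frame), a round dark steel pedestal 48 mm across, its flat top 20 mm above the desk, and an upright post 10 mm thick, 193 mm high, at x = +100 mm. Origin on the desk under the pedestal's centre, x towards the post, z up.
- stand_top (a point): centre of the pedestal's top, where the weight is to stand; axes as the stand's.
- pointer_tip (a point): tip of the pointer, a thin steel cone that reaches level from a black collar (20 mm across, with a thumb screw behind) on the post towards the pedestal; tip 70 mm from the pedestal's axis, horizontally. Its height, between 110 and 160 mm above the desk, marks the height for the lens centre. The collar only slides up and down the post with friction.
- loupe: the loupe, lying flat on the desk: round lens in a steel frame 64 mm across and 12 mm high, with a black flat-sided handle 16 mm wide and 18 mm high that runs from 46 to 144 mm from the lens centre along -x, a thin steel neck between; 0.1 kg. Origin on the underside below the lens centre, z up through the lens; handle towards -x.
- loupe_lens (a point): centre of the lens, 6 mm above the loupe's underside.
- loupe_grip (a point): a point in the handle to grip, 90 mm from the lens centre along -x, 9 mm above the underside; the fingers close across the handle's 16 mm width (along the loupe's y).

How it is judged:
On the way, in this order (a step that is already met when the one before it is completed fails the run):
1. the larger weight stands in the middle of the pedestal and is let go, the loupe not yet lifted (horizontal distance between brass_weight_0 and stand_top below 0.01 m and z of brass_weight_0 in the frame of stand_top between -0.004 and 0.004 m and angle between brass_weight_0's own z axis and vertical below 0.1 rad and contact force between the fingers and brass_weight_0 below 0.1 N and height (world z) of loupe below 0.03 m), for 0.2 s.
2. the loupe is lifted clear of the desk in the fingers (height (world z) of loupe above 0.04 m and contact force between the fingers and loupe above 0.5 N), for 0.2 s.
At the end, for the whole second after the job is handed in: The larger weight stands released and upright within 10 mm of the pedestal's centre; the loupe is held still in the fingers, level within 7 degrees, lens centre within 8 mm of the pointer's height and within 12 mm sideways of the weight's axis, touching neither weight nor stand (horizontal distance between brass_weight_0 and stand_top below 0.01 m and z of brass_weight_0 in the frame of stand_top between -0.004 and 0.004 m and angle between brass_weight_0's own z axis and vertical below 0.1 rad and contact force between the fingers and brass_weight_0 below 0.1 N and horizontal distance between loupe_lens and brass_weight_0 below 0.012 m and z of loupe_lens in the frame of pointer_tip between -0.008 and 0.008 m and angle between loupe's own z axis and vertical below 0.12 rad and contact force between the fingers and loupe above 0.5 N and contact force between loupe and brass_weight_0 below 0.05 N and contact force between loupe and stand below 0.05 N and linear speed of loupe below 0.02 m/s and angular speed of loupe below 0.15 rad/s); the arm keeps its last pose, push and grip.
It fails at once if the smaller weight is moved more than 15 mm (distance of brass_weight_1 from where it was at the start of the episode above 0.015 m).
It fails at once if the pointer is shifted more than 5 mm (distance of pointer_tip from where it was at the start of the episode above 0.005 m).
It also fails if it takes over 56 s, if anything falls off the work surface, if the arm or the gripper's body presses on something with over 40 N, if the wrist force passes 120 N, or if a joint passes its speed limit or range.

### The arm

A 7-joint arm with a two-finger parallel gripper is mounted at the origin on a cart in front of the work surface, level with it; the furniture and walls round the work are solid. World frame = base frame: x ahead of the robot, y to its left, z up, the work surface at z = 0. Lengths are in m, angles in rad, forces in N, time in s.
With the tool pointing down it reaches from about 0.4 to 0.85 m from the base axis. Payload 4.4 kg.
Tool frame: the origin (TCP) lies on the centre line of the jaws, within the pads' length; the fingertips stand 14 mm ahead of it and the grasp point (between the pads) lies 5 mm behind it; z points along the fingers, y is the line along which they close (so a half turn about z gives the same grasp; the last joint's range is limited). The gripper opens to 94 mm and grips with 3 to 60 N. Pads are 16 mm wide; open, the fingers measure 119 mm over their backs; the gripper's body (75 mm by 177 mm) begins 78 mm behind the grasp point.
Start: joints at [-1.214, 0.628, 0.038, 1.517, -0.027, 0.996, -0.02], TCP at [0.267, 0.593, 0.219] pointing down, gripper open.
Joint ranges: [-3.06, 3.06], [-0.37, 2.12], [-1.25, 1.32], [0.18, 2.47], [-1.1, 4.24], [0.23, 1.98], [-2.94, 2.94]. Speed limits (rad/s): [2.57, 2.57, 3.14, 3.14, 3.14, 3.14, 3.14].

### API

Orientations are given as a rotation vector (axis times angle).
In Python, from workcell import monitor, viewer, order gives the robot as it stands. The module is installed in compiled form; this text tells all that it offers.
- The arm moves only by the tool nudge_tcp, called after "Emit:" as name([rows], argument=value, ...), one row to a line, values as JSON. Schema: {"type":"object","properties":{"steps":{"type":"array","items":{"type":"array","items":{"type":"array","items":{"type":"number"},"minItems":5,"maxItems":5},"minItems":1,"maxItems":8},"minItems":1,"maxItems":1},"only":{"type":"string"},"quiet":{"type":"boolean"},"lines":{"type":"string"}},"required":["steps"],"additionalProperties":false}. steps is a list that holds a single list of rows (three levels of brackets), with 1 to 8 rows, each of 5 numbers: the opening from 0.0 (shut) to 1.0 (fully open), then dx, dy, dz in shares of 500 mm (1.0 is 500 mm), then a turn about the tool's z in shares of pi/2 rad (1.0 is pi/2 rad); each row shifts and turns the commanded pose from where the row before left it, along the tool's axes as they then stand; what a row does not reach is not made up. A row lasts 1/12 s, in which the tool goes at most 0.0417 m and 0.125 rad, less where a joint would pass 70% of its speed; a pose out of reach is approached as far as the arm can. The fingers move at their own pace and stop on an object; the grip force is fixed at half the most. Time passes only in rows, so rows that do not move let the fingers close. The tool returns the time, the measured TCP pose, the force, the opening and the grip force at its end. only (a regular expression) keeps the lines of the reply that match it, lines (a string "A,B") keeps lines A to B, and quiet returns only ok. A shift or turn number past 1, either way, is cut back to 1. Input that does not fit is refused with a message, and nothing moves.
- monitor.read_state(): the state, without advancing time (a new reading comes with each control period).
- viewer.read_camera(name): name is "scene" or "top"; returns a dict with "pixels" (420x560x3 uint8, red, green, blue), "range_z" (420x560 float32, m along the optical axis (not along the pixel's ray), 0 where there is no reading), "camera_matrix" (3x3 intrinsics, pixels), "eye" and "attitude" of the camera in the world. Camera axes: x right, y down, z forward; pixel columns grow to the right and rows downward; lengths in m; the calibration is good to about 2 mm. A picture is of the moment at which its call begins.
- order.sign_off(): hands the job in; it is judged then, once.
The state is a dict: "time_s": time; "joint_positions": joint angles; "joint_velocities": joint speeds; "joint_torque": joint torques, N m; "ee_pos": TCP position; "tool_rot": TCP orientation; "force": force on the tool from outside, world axes, zero at the start; "ft_torque": the same for the moment, N m; "grip_width": opening from 0.0 (shut) to 1.0 (fully open); "finger_force": force on a finger pad.
Only numpy, scipy, OpenCV 4.12 (cv2) and the standard library are available. Lean on these libraries where they do the work, as an engineer would, in place of code of your own. Each camera call takes 0.05 s, during which the arm holds its last target. There are 200 camera calls.

## Working session

There is one attempt and no reset: what is moved stays moved. The work goes in short steps, Python scripts to look and compute and a tool call to move; the robot and the scene stay as the last step left them, time stands still between calls to the robot, and variables do not carry over. Pictures are saved under pics/ and viewed, at most 10 in all, crops included, and the job is handed in when it is done.

```bash
mkdir -p pics; cat > h.py <<'E'
import numpy as np, cv2, pickle
from workcell import monitor, viewer, order
def snap(n,f):
    d=viewer.read_camera(n); pickle.dump(d,open(f'{f}.pkl','wb'))
    cv2.imwrite(f'pics/{f}.png',cv2.cvtColor(d['pixels'],cv2.COLOR_RGB2BGR)); return d
def load(f): return pickle.load(open(f'{f}.pkl','rb'))
E
python3 - <<'E'
from h import *
for n in('scene','top'):
    d=snap(n,n+'0'); print(d['eye'],d['attitude'],d['camera_matrix'])
print(monitor.read_state())
E
```

```text
[ 0.05064517 -0.35857521  0.71900639] [-2.17330444  0.85340653 -0.40201711] [[407.23787074   0.         287.97239507]
 [  0.         407.23787074 208.17394632]
 [  0.           0.           1.        ]]
[0.39315349 0.11370116 0.97001676] [-2.12773853  2.15238268 -0.13981589] [[388.56394335   0.         278.37195589]
 [  0.         388.56394335 210.4665346 ]
 [  0.           0.           1.        ]]
{'time_s': 0.1, 'joint_positions': array([-1.21382827,  0.62924107,  0.03844191,  1.51824454, -0.02701744,
        0.99631122, -0.02001453]), 'joint_velocities': array([ 0.00097813, -0.00152103,  0.00014002, -0.00358428, -0.00045724,
        0.00037783, -0.00078674]), 'joint_torque': array([ 2.34140345e-03, -5.50795913e+01,  1.14702176e+00, -1.87118572e+01,
       -5.22998977e-02,  1.93678436e-02,  5.44250929e-05]), 'ee_pos': array([0.26641762, 0.59226762, 0.21866166]), 'tool_rot': array([-6.59105973e-01, -3.07131097e+00,  2.58994681e-03]), 'force': array([-0.41077563, -0.12908844, -0.2596581 ]), 'ft_torque': array([ 0.01279559,  0.02128093, -0.02435568]), 'finger_force': 0.0, 'grip_width': 1.0036859335436001}
```

View pics/scene0.png

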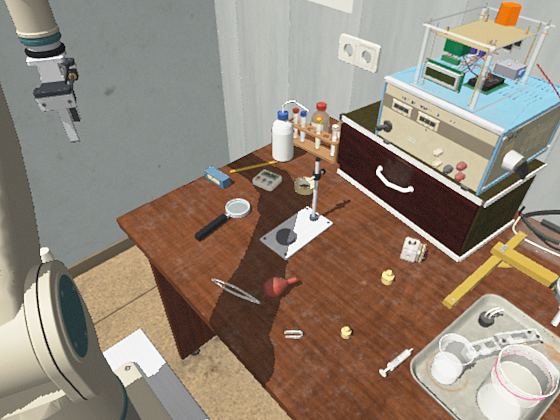

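View pics/top0.png

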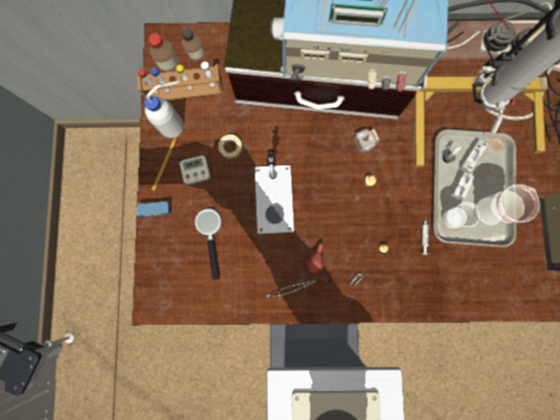

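The scene view shows the pedestal at (285,238), the post and collar at about (318,175), the lens at (237,208), the handle at (212,227), and the weights at (388,277) and (346,332). In the top view the pedestal is at (274,213), the lens at (208,222), the handle at (213,257), and the weights at (370,180) and (383,247). Next I'll measure, and enlarge the pointer.

```bash
cat >> h.py <<'E'
from scipy.spatial.transform import Rotation as Ro
def ray(d,u,v):
    K=d['camera_matrix']; r=Ro.from_rotvec(d['attitude']).as_matrix()@np.linalg.solve(K,[u,v,1.]); return np.array(d['eye']),r
def onplane(d,u,v,z):
    e,r=ray(d,u,v); return e+r*(z-e[2])/r[2]
def proj(d,p):
    q=Ro.from_rotvec(d['attitude']).inv().apply(np.array(p)-d['eye']); w=d['camera_matrix']@q; return w[:2]/w[2]
def two(d1,p1,d2,p2):
    e1,r1=ray(d1,*p1); e2,r2=ray(d2,*p2)
    s=np.linalg.lstsq(np.c_[r1,-r2],e2-e1,rcond=None)[0]; a=e1+s[0]*r1; b=e2+s[1]*r2
    return (a+b)/2,np.linalg.norm(a-b)
def cloud(d):
    v,u=np.mgrid[:420,:560]; K=d['camera_matrix']; z=d['range_z']
    P=np.stack([(u-K[0,2])/K[0,0]*z,(v-K[1,2])/K[1,1]*z,z],-1)
    return P@Ro.from_rotvec(d['attitude']).as_matrix().T+d['eye']
def blobs(d,m,box,amin=15):
    x0,y0,x1,y1=box; k=np.zeros(m.shape,np.uint8); k[y0:y1,x0:x1]=m[y0:y1,x0:x1]
    n,l,s,c=cv2.connectedComponentsWithStats(k); return [(s[i],c[i],l==i) for i in range(1,n) if s[i,4]>=amin]
E
python3 - <<'E'
from h import *
A,B=load('scene0'),load('top0')
for n,d,bx in(('scene',A,(320,255,410,350)),('top',B,(350,165,400,260))):
    h=cv2.cvtColor(d['pixels'],cv2.COLOR_RGB2HSV); m=(h[...,0]>18)&(h[...,0]<35)&(h[...,1]>70)&(h[...,2]>110)
    C=cloud(d)
    for s,c,k in blobs(d,m,bx):
        print(n,'brass',s,c.round(1),np.median(C[k],0).round(4),C[k][:,2].max().round(4), onplane(d,*c,.013).round(4))
    print('desk z',C[300 if n=='scene' else 200, 330].round(4))
def c(d,x0,y0,x1,y1,k=8): return cv2.resize(cv2.cvtColor(d['pixels'],cv2.COLOR_RGB2BGR)[y0:y1,x0:x1],None,fx=k,fy=k,interpolation=cv2.INTER_CUBIC)
a=c(A,260,150,350,250,4);a2=c(A,190,190,260,250,4);b=c(B,240,140,310,240,4);e=c(B,185,200,235,290,4)
W=np.zeros((600,800,3),np.uint8)
x=0
for im in(a,b):
    W[:im.shape[0],x:x+im.shape[1]]=im; x+=im.shape[1]+4
W2=cv2.imwrite('pics/z1.png',W[:400,:660])
W=np.zeros((370,490,3),np.uint8);W[:240,:280]=a2;W[:360,284:484]=e;cv2.imwrite('pics/z2.png',W)
E
```

```text
scene brass [381 270  14  15 126] [387.4 277.4] [ 0.6006 -0.1071  0.0177] 0.0324 [ 0.6049 -0.1047  0.013 ]
scene brass [341 327  10  12  89] [345.7 332.4] [ 0.4338 -0.1319  0.0137] 0.0238 [ 0.4345 -0.131   0.013 ]
desk z [ 0.4749 -0.0543  0.0013]
top brass [365 175  11  11  89] [369.5 179.9] [ 0.605  -0.1007  0.0197] 0.0325 [ 0.607  -0.1032  0.013 ]
top brass [379 244   9   9  56] [383.  248.1] [ 0.4361 -0.1274  0.0144] 0.0254 [ 0.4361 -0.1285  0.013 ]
desk z [ 0.5596 -0.0045 -0.0016]
```

View pics/z1.png

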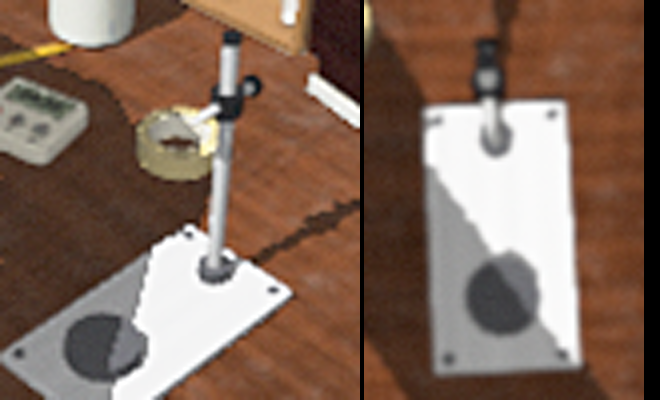

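View pics/z2.png

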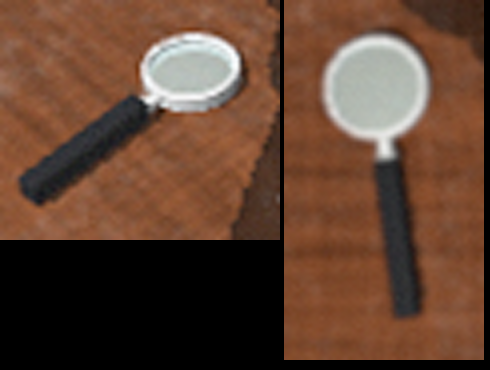

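The pointer is a white cone running from the collar down-left, from about scene (315,177) to (307,183). In the top view it overlaps the post. The loupe lies flat with its handle clearly visible. The larger weight is at (0.606,-0.104).

```bash
python3 - <<'E'
from h import *
A,B=load('scene0'),load('top0')
for n,d,bp,bl,bh,bc in(('scene',A,(272,225,305,250),(222,196,253,219),(192,205,232,242),(308,168,330,184)),('top',B,(262,200,286,226),(192,207,224,237),(205,236,222,282),(262,145,282,168))):
    h=cv2.cvtColor(d['pixels'],cv2.COLOR_RGB2HSV); C=cloud(d); S,V=h[...,1],h[...,2]
    print(n)
    for nm,m,b in(('ped',(V<125)&(S<90),bp),('lens',(S<75)&(V>100),bl),('handle',(V<75)&(S<110),bh),('collar',(V<75)&(S<120),bc)):
        for s,c,k in blobs(d,m,b):
            cn=max(cv2.findContours(k.astype(np.uint8),cv2.RETR_EXTERNAL,cv2.CHAIN_APPROX_NONE)[0],key=len)
            hull=cv2.convexHull(cn); el=cv2.fitEllipse(cn) if len(cn)>5 else None; z={'ped':.02,'lens':.012,'handle':.018,'collar':.14}[nm]
            print(nm,s,c.round(1),np.round(el[0],1),np.round(el[1],1),'plane',onplane(d,*el[0],z).round(4),'cloudmed',np.median(C[k],0).round(4),'zpct',np.percentile(C[k][:,2],[10,90]).round(4))
            if nm=='handle':
                r=cv2.minAreaRect(cn); bx=cv2.boxPoints(r); print([onplane(d,*q,z)[:2].round(4) for q in bx])
            if nm=='collar': print(C[k][::3].round(3).tolist())
# white plate corners (top)
    m=(S<60)&(V>115)
    k=[b for b in blobs(d,m,(250,160,340,262) if n=='scene' else (250,160,300,240))]; s,c,k=max(k,key=lambda t:t[0][4])
    hu=cv2.convexHull(cv2.findContours(k.astype(np.uint8),cv2.RETR_EXTERNAL,cv2.CHAIN_APPROX_NONE)[0][0])
    r=cv2.minAreaRect(np.float32([onplane(d,*q[0],.008)[:2]*1000 for q in hu])); print('plate',r)
E
```

```text
scene
ped [276 228  21  18 245] [284.3 236.5] [284.8 236.3] [16.4 19.1] plane [0.5194 0.1342 0.02  ] cloudmed [0.5178 0.1359 0.0191] zpct [0.0112 0.0213]
lens [225 198  25  20 415] [236.9 207.7] [236.9 207.8] [19.4 25.4] plane [0.5032 0.2993 0.012 ] cloudmed [0.5058 0.3025 0.0082] zpct [0.0027 0.0116]
handle [195 214  33  27 316] [210.8 227. ] [210.6 227.2] [ 8.8 46.7] plane [0.4082 0.2806 0.018 ] cloudmed [0.4105 0.2849 0.0156] zpct [0.0042 0.0187]
[array([0.3627, 0.2875]), array([0.463 , 0.3029]), array([0.4571, 0.2733]), array([0.3588, 0.2599])]
collar [313 171   8   9  40] [317.  175.5] [316.6 174.3] [ 6.8 10.1] plane [0.6329 0.1479 0.14  ] cloudmed [0.6197 0.1342 0.1514] zpct [0.1426 0.154 ]
[[0.643, 0.147, 0.145], [0.632, 0.138, 0.153], [0.626, 0.132, 0.156], [0.617, 0.139, 0.154], [0.622, 0.135, 0.153], [0.614, 0.136, 0.154], [0.62, 0.132, 0.153], [0.614, 0.136, 0.151], [0.62, 0.132, 0.15], [0.616, 0.131, 0.15], [0.614, 0.136, 0.146], [0.621, 0.132, 0.144], [0.615, 0.136, 0.142], [0.62, 0.131, 0.142]]
plate ((621.6279296875, 164.000732421875), (322.5746765136719, 143.979797363
[... 637 characters left out ...]
.2 15. ] plane [0.6316 0.1407 0.14  ] cloudmed [0.6236 0.1392 0.1541] zpct [0.1477 0.1933]
[[0.646, 0.146, 0.15], [0.645, 0.139, 0.154], [0.643, 0.143, 0.152], [0.644, 0.137, 0.149], [0.628, 0.142, 0.194], [0.644, 0.137, 0.14], [0.627, 0.138, 0.192], [0.624, 0.142, 0.192], [0.624, 0.136, 0.195], [0.623, 0.142, 0.192], [0.622, 0.136, 0.192], [0.619, 0.142, 0.195], [0.62, 0.136, 0.193], [0.629, 0.133, 0.153], [0.625, 0.133, 0.154], [0.619, 0.148, 0.157], [0.62, 0.133, 0.155], [0.618, 0.144, 0.153], [0.618, 0.133, 0.153], [0.615, 0.141, 0.155], [0.616, 0.135, 0.153], [0.615, 0.135, 0.147]]
plate ((565.8455810546875, 136.99301147460938), (174.71347045898438, 91.9539794921875), 2.282456874847412)
```

```bash
cat >> h.py <<'E'
def plan(p,yaw=None):
    """tool-frame shift to point p; turn so tool y lies at world angle yaw (mod pi)"""
    s=monitor.read_state(); R=Ro.from_rotvec(s['tool_rot']).as_matrix()
    t=R.T@(np.array(p)-s['ee_pos']); cur=np.arctan2(R[1,1],R[0,1]); out=[t.round(4)]
    if yaw is not None: out.append(round(-((yaw-cur+np.pi/2)%np.pi-np.pi/2),3))
    print('ee',s['ee_pos'].round(4),'z',R[:,2].round(3),'yaw',cur.round(3),'q',s['joint_positions'].round(2),'shift,turn',out)
E
python3 - <<'E'
from h import *
A=load('scene0'); C=cloud(A); P=A['pixels']
print(proj(A,[.592,.138,.148]),proj(A,[.612,.138,.148]))
for v in range(174,190):
    print(v,[(u,int(P[v,u].mean()),tuple((1000*C[v,u]).astype(int))) for u in range(303,315,1)])
plan([.6065,-.1035,.12],np.pi/2)
E
```

```text
[307.58039588 180.69556842] [313.68655212 177.10201527]
174 [(303, 103, (np.int64(745), np.int64(298), np.int64(0))), (304, 101, (np.int64(749), np.int64(297), np.int64(-1))), (305, 92, (np.int64(751), np.int64(296), np.int64(-2))), (306, 93, (np.int64(751), np.int64(292), np.int64(0))), (307, 94, (np.int64(752), np.int64(288), np.int64(1))), (308, 92, (np.int64(760), np.int64(292), np.int64(-4))), (309, 93, (np.int64(759), np.int64(288), np.int64(-1))), (310, 97, (np.int64(761), np.int64(285), np.int64(0))), (311, 96, (np.int64(763), np.int64(283), np.int64(-1))), (312, 70, (np.int64(613), np.int64(145), np.int64(152))), (313, 36, (np.int64(614), np.int64(143), np.int64(152))), (314, 39, (np.int64(612), np.int64(138), np.int64(156)))]
175 [(303, 94, (np.int64(742), np.int64(295), np.int64(-1))), (304, 98, (np.int64(744), np.int64(293), np.int64(0))), (305, 91, (np.int64(747), np.int64(291), np.int64(-1))), (306, 95, (np.int64(747), np.int64(288), np.int64(0))), (307, 92, (np.int64(752), np.int64(289), np.int64(-2))), (308, 91, (np.int64(753), np.int64(285), np.int64(0))), (309, 92, 
[... 9596 characters left out ...]
, (306, 115, (np.int64(685), np.int64(227), np.int64(18))), (307, 133, (np.int64(686), np.int64(224), np.int64(19))), (308, 141, (np.int64(688), np.int64(222), np.int64(19))), (309, 134, (np.int64(692), np.int64(222), np.int64(17))), (310, 129, (np.int64(695), np.int64(222), np.int64(15))), (311, 116, (np.int64(699), np.int64(221), np.int64(14))), (312, 105, (np.int64(701), np.int64(220), np.int64(14))), (313, 161, (np.int64(618), np.int64(142), np.int64(106))), (314, 185, (np.int64(615), np.int64(137), np.int64(110)))]
ee [0.2664 0.5923 0.2187] z [-0.001 -0.002 -1.   ] yaw 1.148 q [-1.21  0.63  0.04  1.52 -0.03  1.   -0.02] shift,turn [array([-0.5956, -0.4948,  0.0995]), np.float64(-0.423)]
```

The pointer tip measures (0.592, 0.140, 0.147). I'll turn first and then travel to above the larger weight.

Careful with the scale: shifts go in shares of 500 mm and turns go in shares of pi/2 rad. That gives: -0.0348 m / 0.5 = -0.0696, -0.017 m / 0.5 = -0.034, -0.106 rad / 1.5708 = -0.0675.

Emit:
nudge_tcp([
  [[1,0,0,0,-0.0675],[1,0,0,0,-0.0675],[1,0,0,0,-0.0675],[1,0,0,0,-0.0668],[1,-0.034,-0.0696,0,0],[1,-0.034,-0.0696,0,0],[1,-0.034,-0.0696,0,0],[1,-0.034,-0.0696,0,0]],
])

```text
time_s: 0.77
ee_pos: [0.335, 0.4517, 0.219]
tool_rot: [0.001, -3.141, 0.001]
force: [1.2, -0.9, -0.2]
grip_width: 1.004
finger_force: 0.0
```

Emit:
nudge_tcp([
  [[1,-0.034,-0.0696,0,0],[1,-0.034,-0.0696,0,0],[1,-0.034,-0.0696,0,0],[1,-0.034,-0.0696,0,0],[1,-0.034,-0.0696,0,0],[1,-0.034,-0.0696,0,0],[1,-0.034,-0.0696,0,0],[1,-0.034,-0.0696,0,0]],
])

```text
time_s: 1.43
ee_pos: [0.4711, 0.1733, 0.2193]
tool_rot: [0.0, -3.141, 0.0]
force: [0.4, -0.5, 0.0]
grip_width: 0.998
finger_force: 0.0
```

```bash
python3 -c "
from h import *
plan([.6065,-.1035,.06],np.pi/2)"
```

```text
ee [0.4711 0.1733 0.2193] z [-0. -0. -1.] yaw 1.571 q [-0.37  0.42 -0.06  1.92  0.03  0.8   1.13] shift,turn [array([-0.1354, -0.2768,  0.1593]), np.float64(0.0)]
```

Scaled: -0.0346 m / 0.5 = -0.0692, -0.017 m / 0.5 = -0.034.

Emit:
nudge_tcp([
  [[1,-0.034,-0.0692,0,0],[1,-0.034,-0.0692,0,0],[1,-0.034,-0.0692,0,0],[1,-0.034,-0.0692,0,0],[1,-0.034,-0.0692,0,0],[1,-0.034,-0.0692,0,0],[1,-0.034,-0.0692,0,0],[1,-0.0328,-0.0692,0,0]],
])

```text
time_s: 2.1
ee_pos: [0.6065, -0.1034, 0.2191]
tool_rot: [0.0, -3.141, -0.0]
force: [1.1, 0.2, -0.4]
grip_width: 1.001
finger_force: 0.0
```

Emit:
nudge_tcp([
  [[1,0,0,0.072,0],[1,0,0,0.072,0],[1,0,0,0.072,0],[1,0,0,0.072,0],[1,0,0,0,0]],
])

```text
time_s: 2.52
ee_pos: [0.6005, -0.1008, 0.0684]
tool_rot: [0.0, -3.128, -0.003]
force: [-0.9, 0.3, -0.3]
grip_width: 1.001
finger_force: 0.0
```

```bash
python3 - <<'E'
from h import *
plan([.6065,-.1035,.018],np.pi/2)
for n in('scene','top'):
    d=snap(n,n+'1')
a=cv2.imread('pics/scene1.png')[210:310,330:430];b=cv2.imread('pics/top1.png')[140:240,320:420]
cv2.imwrite('pics/z3.png',cv2.resize(np.hstack([a,b]),None,fx=4,fy=4,interpolation=cv2.INTER_CUBIC))
E
```

```text
ee [ 0.6005 -0.1008  0.0684] z [-0.013  0.002 -1.   ] yaw 1.571 q [ 0.14  0.77 -0.03  1.74  0.03  0.65  1.66] shift,turn [array([-0.0067, -0.0028,  0.0503]), np.float64(0.0)]
```

View pics/z3.png

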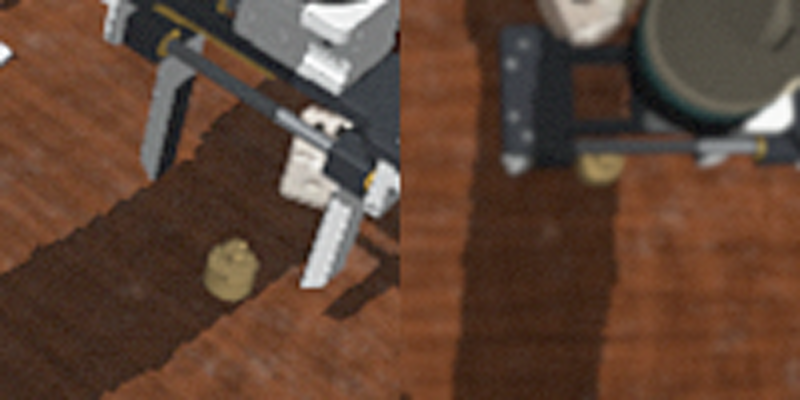

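The fingers straddle the weight: scene crop (232,270), with the fingertips at (152,175) and (315,280). I'll recheck the settled pose, then go down.

Emit:
nudge_tcp([
  [[1,0,0,0,0],[1,0,0,0,0]],
])

```text
time_s: 2.78
ee_pos: [0.6082, -0.1018, 0.0781]
tool_rot: [-0.0, 3.137, -0.001]
force: [1.2, -0.5, 0.1]
grip_width: 0.997
finger_force: 0.0
```

```bash
python3 -c "
from h import *
plan([.6065,-.1035,.018],np.pi/2)"
```

```text
ee [ 0.6082 -0.1018  0.0781] z [ 0.004 -0.001 -1.   ] yaw 1.571 q [ 0.14  0.75 -0.03  1.74  0.03  0.65  1.66] shift,turn [array([ 0.0019, -0.0017,  0.0601]), np.float64(0.0)]
```

Scaled: 0.019 m / 0.5 = 0.038, 0.012 m / 0.5 = 0.024.

Emit:
nudge_tcp([
  [[1,0,0,0.038,0],[1,0,0,0.038,0],[1,0,0,0.024,0],[1,0,0,0.014,0],[1,0,0,0,0],[1,0,0,0,0],[1,0,0,0,0],[1,0,0,0,0]],
])

```text
time_s: 3.45
ee_pos: [0.607, -0.1017, 0.0195]
tool_rot: [-0.0, 3.14, -0.0]
force: [0.5, -1.0, 0.1]
grip_width: 1.003
finger_force: 0.0
```

```bash
python3 -c "
from h import *
plan([.6065,-.1035,.018],np.pi/2)"
```

```text
ee [ 0.607  -0.1017  0.0195] z [ 0.002 -0.    -1.   ] yaw 1.571 q [ 0.14  0.84 -0.03  1.76  0.04  0.54  1.66] shift,turn [array([ 0.0005, -0.0018,  0.0015]), np.float64(0.0)]
```

Emit:
nudge_tcp([
  [[0,0,0,0.003,0],[0,0,0,0,0],[0,0,0,0,0],[0,0,0,0,0],[0,0,0,0,0],[0,0,0,0,0],[0,0,0,0,0],[0,0,0,0,0]],
])

```text
time_s: 4.12
ee_pos: [0.6062, -0.1016, 0.0169]
tool_rot: [0.0, -3.142, -0.0]
force: [0.0, -0.4, -0.2]
grip_width: 0.47
finger_force: 0.0
```

Emit:
nudge_tcp([
  [[0,0,0,0,0],[0,0,0,0,0],[0,0,0,0,0]],
])

```text
time_s: 4.37
ee_pos: [0.6063, -0.1017, 0.017]
tool_rot: [-0.0, 3.141, -0.0]
force: [-0.4, -0.5, 0.1]
grip_width: 0.266
finger_force: 30.0
```

```bash
python3 -c "
from h import *
plan([.522,.1365,.1],np.pi/2)"
```

```text
ee [ 0.6063 -0.1017  0.017 ] z [ 0. -0. -1.] yaw 1.571 q [ 0.14  0.85 -0.03  1.76  0.04  0.54  1.66] shift,turn [array([ 0.0842,  0.2382, -0.0831]), np.float64(0.0)]
```

Gripped, with a width of about 25 mm, which matches the larger weight. Now lift and travel.

Scaled: -0.03 m / 0.5 = -0.06, -0.02 m / 0.5 = -0.04.

Emit:
nudge_tcp([
  [[0,0,0,-0.04,0],[0,0,0,-0.06,0],[0,0,0,-0.06,0],[0,0,0,-0.04,0],[0,0.022,0.06,0,0],[0,0.022,0.06,0,0],[0,0.022,0.06,0,0],[0,0.022,0.06,0,0]],
])

```text
time_s: 5.03
ee_pos: [0.5614, 0.0195, 0.1171]
tool_rot: [0.001, 3.142, 0.0]
force: [-0.0, 0.5, -0.2]
grip_width: 0.266
finger_force: 30.0
```

Emit:
nudge_tcp([
  [[0,0.022,0.06,0,0],[0,0.022,0.06,0,0],[0,0.022,0.06,0,0],[0,0.014,0.056,0,0],[0,0,0,0,0],[0,0,0,0,0],[0,0,0,0,0],[0,0,0,0,0]],
])

```text
time_s: 5.7
ee_pos: [0.5226, 0.1347, 0.1169]
tool_rot: [0.003, 3.141, -0.002]
force: [1.3, -0.4, -0.8]
grip_width: 0.264
finger_force: 30.0
```

```bash
python3 - <<'E'
from h import *
plan([.522,.1365,.04],np.pi/2)
for n in('scene','top'):
    d=snap(n,n+'2')
a=cv2.imread('pics/scene2.png')[160:260,240:340];b=cv2.imread('pics/top2.png')[150:250,230:330]
cv2.imwrite('pics/z4.png',cv2.resize(np.hstack([a,b]),None,fx=4,fy=4,interpolation=cv2.INTER_CUBIC))
E
```

```text
ee [0.5226 0.1347 0.1169] z [ 0.    -0.001 -1.   ] yaw 1.569 q [-0.31  0.61  0.01  1.92 -0.01  0.6   1.27] shift,turn [array([0.0006, 0.0019, 0.0769]), np.float64(-0.002)]
```

View pics/z4.png

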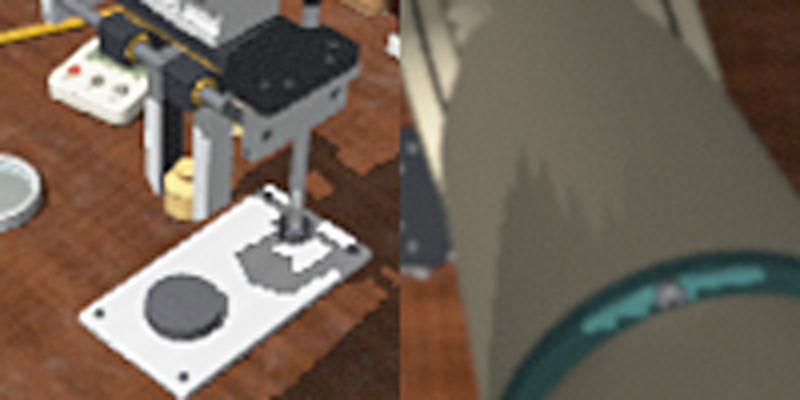

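The weight is held upright between the fingers at scene crop (182,188), with the pedestal clear at (187,307). I'll check the offset in the hand.

```bash
python3 - <<'E'
from h import *
d=load('scene2'); h=cv2.cvtColor(d['pixels'],cv2.COLOR_RGB2HSV);S,V=h[...,1],h[...,2]; C=cloud(d)
for s,c,k in blobs(d,(h[...,0]>15)&(h[...,0]<35)&(S>70)&(V>100),(278,195,294,218)):
    print('brass',s,c,[(v,np.where(k[v])[0].min(),np.where(k[v])[0].max()) for v in range(s[1],s[1]+s[3])],C[k].min(0),C[k].max(0),np.median(C[k],0))
for x in(.5186,.5226,.5266):
  print(x,[proj(d,[x,.1347,z]).round(1) for z in(.1,.117,.13)])
for s,c,k in blobs(d,(V<125)&(S<90),(272,225,300,250)):
    cn=max(cv2.findContours(k.astype(np.uint8),cv2.RETR_EXTERNAL,cv2.CHAIN_APPROX_NONE)[0],key=len); el=cv2.fitEllipse(cn); print(s,el,onplane(d,*el[0],.02),'wall-incl')
    t=k&(abs(C[...,2]-.02)<.004); print(C[t].mean(0))
print(proj(d,[.522,.1365,.02]))
E
```

```text
brass [281 199   7  16  99] [284.28282828 206.93939394] [(199, np.int64(285), np.int64(287)), (200, np.int64(284), np.int64(287)), (201, np.int64(283), np.int64(287)), (202, np.int64(282), np.int64(287)), (203, np.int64(281), np.int64(287)), (204, np.int64(281), np.int64(287)), (205, np.int64(281), np.int64(287)), (206, np.int64(281), np.int64(287)), (207, np.int64(281), np.int64(287)), (208, np.int64(281), np.int64(287)), (209, np.int64(281), np.int64(287)), (210, np.int64(281), np.int64(287)), (211, np.int64(281), np.int64(287)), (212, np.int64(281), np.int64(287)), (213, np.int64(282), np.int64(287)), (214, np.int64(283), np.int64(287))] [ 0.50852768  0.12320984 -0.00255444] [0.63342596 0.25300688 0.13065364] [0.51492778 0.13220568 0.11775345]
0.5186 [array([284.7, 211.6]), array([284.8, 206. ]), array([284.9, 201.6])]
0.5226 [array([286. , 210.8]), array([286.1, 205.2]), array([286.2, 200.8])]
0.5266 [array([287.3, 210. ]), array([287.4, 204.4]), array([287.5, 200. ])]
[276 229  21  16 257] ((285.9748229980469, 236.47259521484375), (15.24618148803711, 19.62322998046875), 88.83460998535156) [0.52115616 0.13191759 0.02      ] wall-incl
[0.52191838 0.13479438 0.0196931 ]
[284.92580904 235.28650349]
```

The weight is centred on the TCP, so I'll descend.

Scaled: 0.02 m / 0.5 = 0.04, 0.018 m / 0.5 = 0.036.

Emit:
nudge_tcp([
  [[0,0.0012,0.003,0.04,0],[0,0,0,0.04,0],[0,0,0,0.036,0],[0,0,0,0.024,0],[0,0,0,0.01,0],[0,0,0,0,0],[0,0,0,0,0],[0,0,0,0,0]],
])

```text
time_s: 6.47
ee_pos: [0.5223, 0.1378, 0.0427]
tool_rot: [0.001, 3.14, 0.001]
force: [0.7, 0.7, -0.8]
grip_width: 0.27
finger_force: 30.0
```

```bash
python3 -c "
from h import *
plan([.522,.136,.037],np.pi/2);print(monitor.read_state()['force'])"
```

```text
ee [0.5223 0.1378 0.0427] z [ 0.001  0.    -1.   ] yaw 1.57 q [-0.31  0.74  0.    1.96 -0.    0.44  1.26] shift,turn [array([ 0.0004, -0.0018,  0.0057]), np.float64(-0.0)]
[ 0.7001457   0.73093828 -0.8181716 ]
```

Scaled: 0.003 m / 0.5 = 0.006, 0.002 m / 0.5 = 0.004.

Emit:
nudge_tcp([
  [[0,0,-0.002,0.006,0],[0,0,0,0.004,0],[0,0,0,0.002,0],[0,0,0,0,0],[0,0,0,0,0],[0,0,0,0,0]],
])

```text
time_s: 6.97
ee_pos: [0.522, 0.1368, 0.0369]
tool_rot: [0.0, 3.141, 0.0]
force: [-0.7, -1.1, 4.7]
grip_width: 0.265
finger_force: 30.0
```

```bash
python3 -c "
from h import *
plan([.522,.136,.037],np.pi/2);print(monitor.read_state()['force'])"
```

```text
ee [0.522  0.1368 0.0369] z [ 0.001  0.    -1.   ] yaw 1.571 q [-0.31  0.75  0.    1.97 -0.    0.43  1.27] shift,turn [array([-0.    , -0.0008, -0.0001]), np.float64(-0.0)]
[-0.69108669 -1.11808572  4.71266792]
```

Contact is light at 4.7 N. I'll release and retreat straight up.

Emit:
nudge_tcp([
  [[1,0,0,0,0],[1,0,0,0,0],[1,0,0,0,0],[1,0,0,0,0],[1,0,0,0,0],[1,0,0,0,0],[1,0,0,0,0],[1,0,0,0,0]],
])

```text
time_s: 7.63
ee_pos: [0.5215, 0.1369, 0.0359]
tool_rot: [0.0, -3.141, -0.0]
force: [-0.3, 0.0, 0.5]
grip_width: 0.796
finger_force: 0.0
```

Emit:
nudge_tcp([
  [[1,0,0,-0.02,0],[1,0,0,-0.05,0],[1,0,0,-0.08,0],[1,0,0,-0.08,0],[1,0,0,-0.08,0],[1,0,0,-0.04,0],[1,0,0,0,0]],
])

```text
time_s: 8.22
ee_pos: [0.5247, 0.1378, 0.2168]
tool_rot: [0.0, 3.132, 0.005]
force: [-0.1, 0.4, 0.0]
grip_width: 0.999
finger_force: 0.0
```

```bash
python3 -c "
from h import *
plan([.4175,.2875,.1],np.pi/2+.155)"
```

```text
ee [0.5247 0.1378 0.2168] z [ 0.01   0.003 -1.   ] yaw 1.571 q [-0.32  0.47  0.01  1.83 -0.01  0.83  1.27] shift,turn [array([0.1084, 0.1493, 0.1162]), np.float64(-0.155)]
```

Scaled: 0.025 m / 0.5 = 0.05, 0.018 m / 0.5 = 0.036, -0.08 rad / 1.5708 = -0.0509.

Emit:
nudge_tcp([
  [[1,0.036,0.05,0,0],[1,0.036,0.05,0,0],[1,0.036,0.05,0,0],[1,0.036,0.05,0,0],[1,0.036,0.05,0,0],[1,0.03,0.05,0,0],[1,0,0,0,-0.0509],[1,0,0,0,-0.0477]],
])

```text
time_s: 8.88
ee_pos: [0.4144, 0.2888, 0.2105]
tool_rot: [0.257, -3.13, 0.0]
force: [0.3, 0.2, 0.3]
grip_width: 0.999
finger_force: 0.0
```

Emit:
nudge_tcp([
  [[1,0,0,0.06,0],[1,0,0,0.06,0],[1,0,0,0.06,0],[1,0,0,0.06,0],[1,0,0,0,0],[1,0,0,0,0],[1,0,0,0,0],[1,0,0,0,0]],
])

```text
time_s: 9.55
ee_pos: [0.4176, 0.2876, 0.0927]
tool_rot: [-0.243, 3.13, 0.003]
force: [1.1, 0.3, 1.4]
grip_width: 1.0
finger_force: 0.0
```

```bash
python3 - <<'E'
from h import *
plan([.4175,.288,.017],np.pi/2+.155)
for n in('scene','top'):
    d=snap(n,n+'3')
a=cv2.imread('pics/scene3.png')[150:260,190:330];b=cv2.imread('pics/top3.png')[180:290,180:310]
cv2.imwrite('pics/z5.png',cv2.resize(np.hstack([a,b]),None,fx=2.9,fy=2.9,interpolation=cv2.INTER_CUBIC))
for n in('scene','top'):
    d=load(n+'3'); h=cv2.cvtColor(d['pixels'],cv2.COLOR_RGB2HSV)
    m=(h[...,0]>15)&(h[...,0]<35)&(h[...,1]>70)&(h[...,2]>100)
    for s,c,k in blobs(d,m,(270,215,300,245) if n=='scene' else (262,195,290,225)): print(n,s,c,onplane(d,*c,.033),np.median(cloud(d)[k],0))
E
```

```text
ee [0.4176 0.2876 0.0927] z [ 0.002  0.002 -1.   ] yaw 1.726 q [-0.63  0.62 -0.04  2.03  0.04  0.49  1.02] shift,turn [array([0.0002, 0.0003, 0.0757]), np.float64(0.0)]
scene [280 225  11  15 118] [284.97457627 232.38135593] [0.51986313 0.13424167 0.033     ] [0.51645598 0.1310716  0.03766275]
top [269 208  12  12 109] [274.42201835 213.31192661] [0.52252186 0.13569977 0.033     ] [0.52133832 0.13629877 0.03842249]
```

View pics/z5.png

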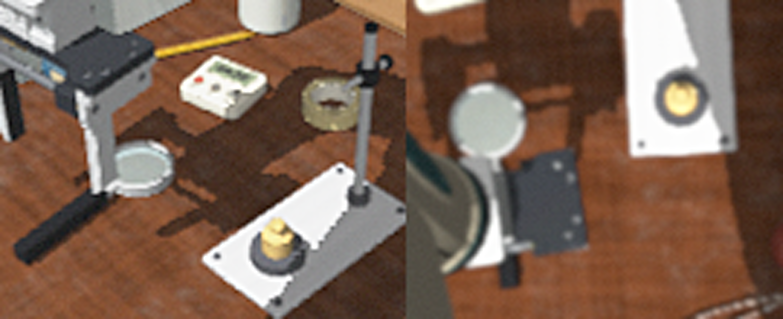

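The weight stands centred on the pedestal at crop (278,240) and (681,97). The fingers straddle the handle, so I'll descend and grip the loupe.

Scaled: 0.025 m / 0.5 = 0.05, 0.017 m / 0.5 = 0.034.

Emit:
nudge_tcp([
  [[1,0,0,0.05,0],[1,0,0,0.05,0],[1,0,0,0.034,0],[1,0,0,0.014,0],[1,0,0,0,0],[1,0,0,0,0],[1,0,0,0,0]],
])

```text
time_s: 10.23
ee_pos: [0.4173, 0.2875, 0.0182]
tool_rot: [-0.243, 3.13, 0.002]
force: [1.5, -0.5, 0.5]
grip_width: 0.998
finger_force: 0.0
```

```bash
python3 -c "
from h import *
plan([.4175,.288,.017],np.pi/2+.155);print(monitor.read_state()['force'])"
```

```text
ee [0.4173 0.2875 0.0182] z [ 0.002  0.001 -1.   ] yaw 1.726 q [-0.64  0.76 -0.03  2.06  0.06  0.32  1.01] shift,turn [array([-0.0002,  0.0005,  0.0012]), np.float64(0.0)]
[ 1.52288089 -0.47134898  0.53598635]
```

Scaled: 0.001 m / 0.5 = 0.002.

Emit:
nudge_tcp([
  [[0,0,0,0.002,0],[0,0,0,0,0],[0,0,0,0,0],[0,0,0,0,0],[0,0,0,0,0],[0,0,0,0,0],[0,0,0,0,0],[0,0,0,0,0]],
])

```text
time_s: 10.9
ee_pos: [0.4165, 0.2869, 0.0159]
tool_rot: [0.243, -3.132, 0.0]
force: [-0.0, -0.1, -0.2]
grip_width: 0.469
finger_force: 0.0
```

Emit:
nudge_tcp([
  [[0,0,0,0,0],[0,0,0,0,0],[0,0,0,0,0],[0,0,0,0,0],[0,0,0,0,0]],
])

```text
time_s: 11.32
ee_pos: [0.4165, 0.287, 0.0159]
tool_rot: [0.244, -3.132, -0.0]
force: [0.2, 0.6, 0.1]
grip_width: 0.169
finger_force: 30.0
```

Emit:
nudge_tcp([
  [[0,0,0,-0.01,0],[0,0,0,-0.03,0],[0,0,0,-0.05,0],[0,0,0,-0.05,0],[0,0,0,-0.05,0],[0,0,0,-0.05,0],[0,0,0,-0.03,0],[0,0,0,0,0]],
])

```text
time_s: 11.98
ee_pos: [0.4182, 0.288, 0.1542]
tool_rot: [-0.243, 3.127, 0.005]
force: [0.5, -0.2, -0.9]
grip_width: 0.167
finger_force: 30.0
```

Emit:
nudge_tcp([
  [[0,0,0,0,0.0509],[0,0,0,0,0.0477],[0,0,0,0,0],[0,0,0,0,0],[0,0,0,0,0],[0,0,0,0,0]],
])

```text
time_s: 12.48
ee_pos: [0.4163, 0.2867, 0.1505]
tool_rot: [0.002, -3.141, 0.001]
force: [0.3, -0.2, -0.3]
grip_width: 0.167
finger_force: 30.0
```

```bash
python3 - <<'E'
from h import *
plan([.4175,.288,.1627],np.pi/2)
for n in('scene','top'):
    d=snap(n,n+'4')
a=cv2.imread('pics/scene4.png')[110:260,180:330];b=cv2.imread('pics/top4.png')[150:300,170:300]
cv2.imwrite('pics/z6.png',cv2.resize(np.hstack([a,b]),None,fx=2.8,fy=2.8,interpolation=cv2.INTER_CUBIC))
E
```

```text
ee [0.4163 0.2867 0.1505] z [-0.001 -0.001 -1.   ] yaw 1.572 q [-0.66  0.52  0.    1.99 -0.    0.63  0.91] shift,turn [array([-0.0012,  0.0013, -0.0122]), np.float64(0.001)]
```

View pics/z6.png

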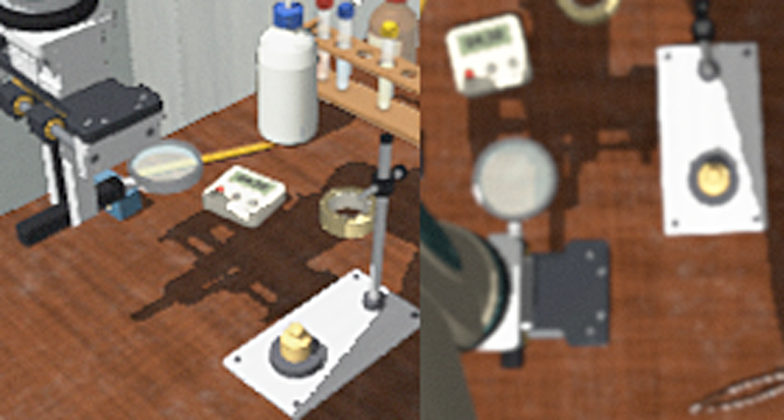

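The loupe is held, with the lens at scene crop (165,165) and top crop (515,178). I'll triangulate its centre.

```bash
cat > lens.py <<'E'
from h import *
def lens(tag,bs,bt):
    c=[]
    for n,b in(('scene',bs),('top',bt)):
        d=load(n+tag); C=cloud(d); e=monitor.read_state()['ee_pos']
        k=(abs(C[...,2]-e[2]+.01)<.035)   # things near lens height by depth
        bl=blobs(d,k,b); s,cc,k=max(bl,key=lambda t:t[0][4])
        # lens disc: erase thin neck
        k=cv2.morphologyEx(k.astype(np.uint8),cv2.MORPH_OPEN,cv2.getStructuringElement(2,(9,9)))
        cn=max(cv2.findContours(k,cv2.RETR_EXTERNAL,cv2.CHAIN_APPROX_NONE)[0],key=len); el=cv2.fitEllipse(cn)
        P=C[k>0]; A=np.c_[P[:,:2],np.ones(len(P))]; co=np.linalg.lstsq(A,P[:,2],rcond=None)[0]
        print(n,s,np.round(el[0],1),np.round(el[1],1),'n',len(P),'med',np.median(P,0).round(4),'mid',((P.min(0)+P.max(0))/2).round(4),'slopes',co[:2].round(3)); c+= [d,el[0]]
    print('two-view',two(*c))
E
python3 -c "
from lens import *
lens('4',(224,158,256,182),(186,196,216,228))"
```

```text
scene [224 160  28  21 421] [238.2 169.6] [17.2 26. ] n 372 med [0.5054 0.2833 0.1425] mid [0.5061 0.2845 0.1408] slopes [0.006 0.003]
top [189 199  27  29 654] [202.2 213. ] [25.4 28. ] n 591 med [0.5101 0.289  0.1427] mid [0.5097 0.2889 0.1435] slopes [0.004 0.024]
two-view (array([0.51096039, 0.29044485, 0.13576599]), np.float64(7.089251118252269e-05))
```

Emit:
nudge_tcp([
  [[0,-0.004,-0.024,-0.013,0],[0,-0.004,-0.05,0,0],[0,-0.004,-0.05,0,0],[0,-0.004,-0.05,0,0],[0,-0.004,-0.05,0,0],[0,-0.004,-0.05,0,0],[0,-0.003,-0.028,0,0],[0,0,0,0,0]],
])

```text
time_s: 13.25
ee_pos: [0.4302, 0.1312, 0.1579]
tool_rot: [-0.009, -3.141, 0.003]
force: [-0.3, 0.7, -1.2]
grip_width: 0.164
finger_force: 30.0
```

Emit:
nudge_tcp([
  [[0,0,0,0,0],[0,0,0,0,0],[0,0,0,0,0],[0,0,0,0,0]],
])

```text
time_s: 13.58
ee_pos: [0.43, 0.1371, 0.1575]
tool_rot: [-0.004, 3.142, 0.001]
force: [-0.5, 0.3, -1.4]
grip_width: 0.169
finger_force: 30.0
```

```bash
python3 - <<'E'
from lens import *
plan([.430,.1355,.157],np.pi/2)
for n in('scene','top'): snap(n,n+'5')
a=cv2.imread('pics/scene5.png')[130:260,220:350];b=cv2.imread('pics/top5.png')[130:260,210:340]
cv2.imwrite('pics/z7.png',cv2.resize(np.hstack([a,b]),None,fx=3,fy=3,interpolation=cv2.INTER_CUBIC))
print([proj(load(n+'5'),[.5215,.1355,.147]) for n in('scene','top')])
E
```

```text
ee [0.43   0.1371 0.1575] z [ 0.     0.001 -1.   ] yaw 1.573 q [-0.36  0.45 -0.01  2.12  0.01  0.58  1.19] shift,turn [array([-0.    , -0.0016,  0.0005]), np.float64(0.002)]
[array([285.6968496 , 194.92502187]), array([273.20555103, 206.52671596])]
```

View pics/z7.png

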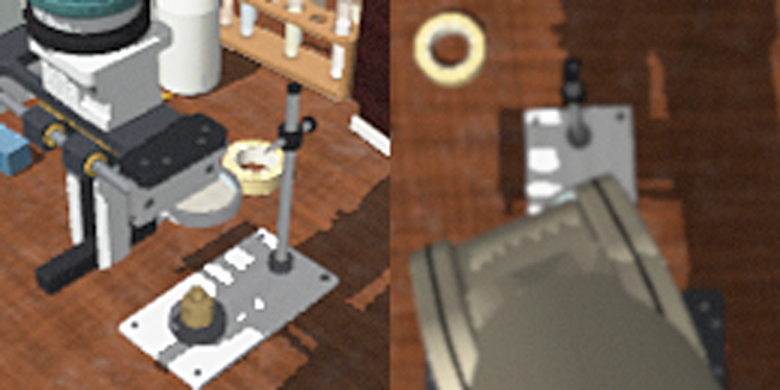

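The weight stands on the pedestal under the lens at scene crop (198,305). The lens rim's right edge, at crop x=242, fits a centre near (197,195). One last numeric check before handing in.

Scaled: -0.001 m / 0.5 = -0.002.

Emit:
nudge_tcp([
  [[0,0,-0.002,0,0],[0,0,0,0,0],[0,0,0,0,0],[0,0,0,0,0],[0,0,0,0,0],[0,0,0,0,0],[0,0,0,0,0],[0,0,0,0,0]],
])

```text
time_s: 14.35
ee_pos: [0.4301, 0.1349, 0.1575]
tool_rot: [0.0, -3.142, -0.0]
force: [-0.1, 0.7, -0.5]
grip_width: 0.168
finger_force: 30.0
```

```bash
python3 - <<'E'
from lens import *
plan([.430,.1355,.157],np.pi/2)
d=snap('scene','scene6'); C=cloud(d)
k=(abs(C[...,2]-.147)<.02); v,u=np.mgrid[:420,:560]; k&=(u>275)&(u<304)&(v>180)&(v<212)
P=C[k]; P=P[(P[:,0]>.495)&(P[:,0]<.57)]
A=np.c_[P[:,:2]-P[:,:2].mean(0),np.ones(len(P))]; print(len(P),np.linalg.lstsq(A,P[:,2],rcond=None)[0],P.min(0),P.max(0),np.percentile(P[:,2],[5,50,95]))
k=(C[...,2]>.135)&(C[...,2]<.16)&(v>172)&(v<184)&(u>305)&(u<314); print('tip',np.sort(C[k][:,2])[::4],C[k][np.argmin(C[k][:,0])])
print(monitor.read_state()['joint_velocities'].round(4))
E
```

```text
ee [0.4301 0.1349 0.1575] z [-0.  0. -1.] yaw 1.571 q [-0.36  0.45 -0.01  2.12  0.01  0.57  1.19] shift,turn [array([0.0001, 0.0006, 0.0005]), np.float64(0.0)]
263 [0.04281465 0.01784736 0.14964823] [0.49501092 0.10177641 0.14101095] [0.55392831 0.13979    0.15568139] [0.14337984 0.14975386 0.15401028]
tip [0.13969838 0.1454171  0.14689961 0.14717647 0.14870481 0.15220071] [0.59335552 0.14098324 0.14468114]
[-0.0009  0.0001  0.0008  0.001  -0.     -0.0018  0.0002]
```

```bash
python3 -c "
from h import *
print(order.sign_off())"
```

```text
the job is handed in; nothing more can be done
None
```

I handed in the job with the larger weight released on the pedestal and the loupe held level over it. By my last measurements the lens was about 1 mm from the pointer's height and within about 2 mm of the weight's axis; sign-off gave no verdict.

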